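# Rolling pin out of the partly covered crate, held over the board

### The job

Take the wooden rolling pin out of the partly covered wooden crate: it is too long to come straight up, so tilt it and bring it out through the opening. Then hold it level, a hand's breadth above the middle of the chopping board, and finish while still holding it there in the gripper; do not push the board, the salt shaker, the pepper mill or the mug out of place.

Things in the scene. Friction and masses are not known exactly. Their poses are not given: they have to be found in the camera images.
- crate: Low wooden crate, fixed, 170 (x) x 310 (y) x 74 mm high; walls 10, floor 8 mm thick; inside 150 x 290 mm. A fixed cover board 8 mm thick (underside 66 mm above the worktop, top flush with the rim at 74) closes the +y end from y = +50 mm on; the opening, 150 (x) x 195 mm, spans y = -145 to +50. Origin: centre of the underside, on the worktop. It stands left or right of the board.
- opening (a point): Centre of the crate's opening, at rim height (74 mm above the worktop).
- rolling_pin: Loose wooden rolling pin lying on the crate's floor, roughly along the crate's y axis, one handle under the cover. 240 mm long along its own y axis, about 0.22 kg: a barrel 36 mm in diameter and 150 mm long in the middle, and at each end a handle (22 mm at its thickest, joined by a thin neck). Origin: on the axis at mid-length, also the centre of mass; it lies 18 mm above the crate's floor. It can roll about its axis.
- pin_end_near (a point): End of the pin's handle at its own -y (starts in the open end of the crate), on the axis, 120 mm from the middle.
- pin_end_cover (a point): End of the pin's handle at its own +y (starts under the cover), on the axis, 120 mm from the middle.
- board: Loose wooden chopping board lying flat, 210 (x) x 300 (y) x 20 mm thick, 0.8 kg. Origin: centre of the underside, on the worktop. Behind crate and board, wall cabinets overhang the worktop from x = 0.60 m on, their undersides 0.47 m above it: keep the wrist clear of them.
- salt_shaker: Bystander: glass salt shaker, 44 mm wide, 90 mm high, standing behind the work. Origin: centre of the underside.
- pepper_mill: Bystander: wooden pepper mill, 58 mm wide, 170 mm high, standing behind the work. Origin: centre of the underside.
- mug: Bystander: striped mug, 90 x 120 x 88 mm, standing behind the work. Origin: centre of the underside.

How it is judged (in metres and radians):
On the way:
1. the pin is out of the crate: both of its ends are above the crate's rim and the gripper holds it (height (world z) of each of pin_end_near, pin_end_cover above 0.075 m and contact force between rolling_pin and the fingers above 0.5 N), for 0.1 s.
At the end, for the whole second after the job is handed in: The fingers hold the pin still (under 3 cm/s), its middle within 50 mm (seen from above) of the board's centre and 80 to 250 mm above the worktop, its axis within 0.37 rad of level, both ends at least 60 mm above the worktop, and it touches neither board nor crate (horizontal distance between rolling_pin and board below 0.05 m and height (world z) of each of pin_end_near, pin_end_cover above 0.06 m and height (world z) of rolling_pin between 0.08 and 0.25 m and angle between rolling_pin's own y axis and vertical between 1.2 and 1.94 rad and contact force between rolling_pin and the fingers above 0.5 N and contact force between rolling_pin and board below 0.1 N and contact force between rolling_pin and crate below 0.1 N and linear speed of rolling_pin below 0.03 m/s and angle between board's own z axis and vertical below 0.1 rad); the arm keeps its last pose, push and grip.
It fails at once if the board is pushed more than 30 mm (distance of board from where it was at the start of the episode above 0.03 m).
It fails at once if salt shaker, pepper mill or mug is moved more than 30 mm (distance of any of salt_shaker, pepper_mill, mug from where it was at the start of the episode above 0.03 m).
It also fails if it takes over 58 s, if anything falls off the work surface, if the arm or the gripper's body presses on something with over 40 N, if the wrist force passes 120 N, or if a joint passes its speed limit or range.

### The arm

A 6-joint arm with a two-finger parallel gripper is mounted at the origin on a cart in front of the work surface, level with it; the furniture and walls round the work are solid. World frame = base frame: x ahead of the robot, y to its left, z up, the work surface at z = 0. Lengths are in mm, angles in rad, forces in N, time in s.
With the tool pointing down it reaches from about 275 to 775 mm from the base axis. Payload 14.6 kg.
Tool frame: the origin (TCP) lies between the finger pads; the fingertips stand 14 mm ahead of it and the grasp point (between the pads) lies 5 mm behind it; z points along the fingers, y is the direction in which the jaws open and shut (so a half turn about z gives the same grasp; the last joint's range is limited). The gripper opens to 85 mm and grips with 20 to 120 N. Pads are 22 mm wide; open, the fingers measure 114 mm over their backs; the gripper's body (76 mm by 85 mm) begins 54 mm behind the grasp point. The pads swing forward as they close: fully open they stand 13 mm farther back than shut.
Start: joints at [-1.267, 0.263, -0.048, 1.259, 0, 1.415], TCP at [232.503, -470.713, 214.878] pointing down, gripper open.
Joint ranges: [-2.65, 2.65], [-0.89, 1.7], [-1.18, 1.37], [-2.13, 2.11], [-1.35, 1.29], [-3.14, 3.14]. Speed limits (rad/s): [1.89, 1.89, 2.57, 2.79, 3.14, 3.14].

### API

Orientations are given as a unit quaternion [x, y, z, w].
In Python, from station import manip gives the robot as it stands. Calls block until the motion is done:
- manip.move_to(position, orientation): joint-space move of the TCP to a pose.
- manip.move_l(position, frame=None, max_speed=150): straight line of the TCP; frame=None keeps the orientation; max_speed is the mean speed in mm/s.
- manip.set_joints(angles): joint-space move.
- manip.let_go() and manip.close(newtons=None): open the fingers fully, or close them until they stop; newtons is the grip in N (None keeps the last).
- manip.dwell(seconds).
- manip.solve_ik(position, orientation): joint angles nearest the present ones, or None.
- manip.camera(name): name is "side" or "top" or "wrist"; returns the picture (420x560x3 uint8, red, green, blue); there is no depth.
- manip.get_calibration(name): a dict with "vertical_fov" (degrees; the focal length in pixels is half the picture's height over the tangent of half this angle, whatever the lens; pixels are square), "cx", "cy" (the principal point, pixels), "eye" and "rotation" of the camera in the world. Camera axes: x right, y down, z forward; pixel columns grow to the right and rows downward; lengths in mm; the calibration is good to about 2 mm. A picture is of the moment at which its call begins: read the wrist's pose just before it. get_calibration takes no time and is no camera call; for the wrist camera it gives the pose at the moment of the call.
A pose or a line that the arm cannot do raises manip.MotionError and nothing moves.
- manip.sign_off(): hands the job in, once; it reports no verdict.
Readings, each from a call of its own:
- manip.current_clock(): time.
- manip.current_joint_positions(): joint angles.
- manip.current_qd(): joint speeds.
- manip.current_joint_efforts(): joint torques, N m.
- manip.current_tcp_pos(): TCP position.
- manip.current_tcp_rot(): TCP orientation.
- manip.current_ft_force(): force on the tool from outside, world axes, zero at the start.
- manip.current_moment(): the same for the moment, N m.
- manip.current_opening(): finger opening in mm.
Only numpy, scipy, OpenCV 4.12 (cv2) and the standard library are available. Lean on these libraries where they do the work, as an engineer would, in place of code of your own. Each camera call takes 0.05 s, during which the arm holds its last target.

## Working session

There is one attempt and no reset: what is moved stays moved. The work goes in short steps, each a Python script; the robot and the scene stay as the last script left them, time stands still between calls to the robot, and variables do not carry over. Pictures are saved under pics/ and viewed, and the job is handed in when it is done.

```bash
ls; mkdir -p pics; python3 - <<'E'
from station import manip
import cv2
for n in ("top","side","wrist"):
    c=manip.get_calibration(n); print(n,c)
    cv2.imwrite(f"pics/{n}0.png",manip.camera(n)[:,:,::-1])
print(manip.current_clock(),manip.current_tcp_rot(),manip.current_opening())
E
```

```text
pics
top {'vertical_fov': 43.648586368369465, 'cx': 280.1256976757048, 'cy': 209.81747509322412, 'eye': array([ 330.54154189,  -21.40343037, 1319.05761551]), 'rotation': array([ 0.70866782, -0.69886296,  0.07084181, -0.06604485])}
side {'vertical_fov': 44.24313839041876, 'cx': 280.6885971843911, 'cy': 216.90846515139467, 'eye': array([ 270.73787393, 1155.79133134,  588.18278042]), 'rotation': array([-0.09477668,  0.83016852, -0.54476351,  0.07120619])}
wrist {'vertical_fov': 59.22701536500442, 'cx': 280.5790528132445, 'cy': 212.35552781626524, 'eye': array([ 303.53814859, -435.82478347,  372.96006605]), 'rotation': array([ 0.83887933, -0.52146671, -0.08256803,  0.1324253 ])}
0.15 [ 9.73803768e-01  2.27389692e-01 -3.19025061e-05 -3.84335653e-04] 85.04011387249174
```

View pics/top0.png

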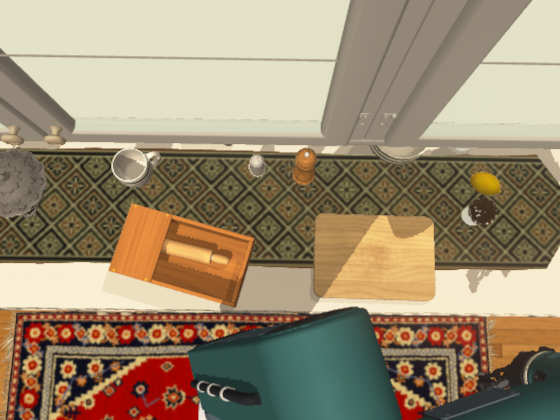

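View pics/side0.png

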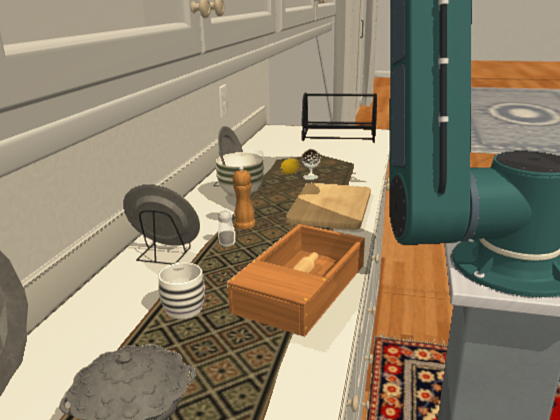

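View pics/wrist0.png

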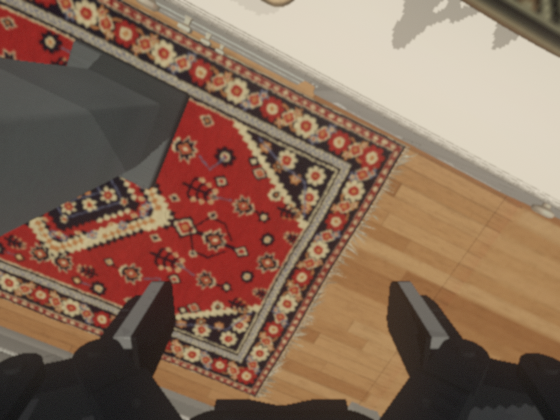

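The top view shows the crate at left (about 180,255), with the pin's near handle at (220,259), the board at (375,257), and the mug, salt and pepper behind them. I'll enlarge the crate and the board.

```bash
python3 - <<'E'
import cv2
a=cv2.imread("pics/top0.png")
cv2.imwrite("pics/c1.png",cv2.resize(a[195:315,95:260],None,fx=4.8,fy=4.8,interpolation=cv2.INTER_CUBIC))
cv2.imwrite("pics/c2.png",cv2.resize(a[200:310,300:450],None,fx=5,fy=5,interpolation=cv2.INTER_CUBIC))
E
```

```text
(no output)
```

View pics/c1.png

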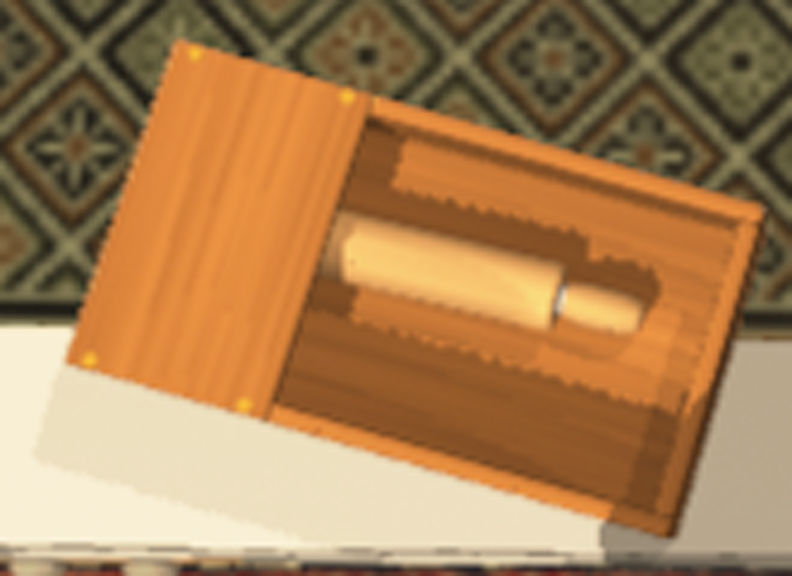

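View pics/c2.png

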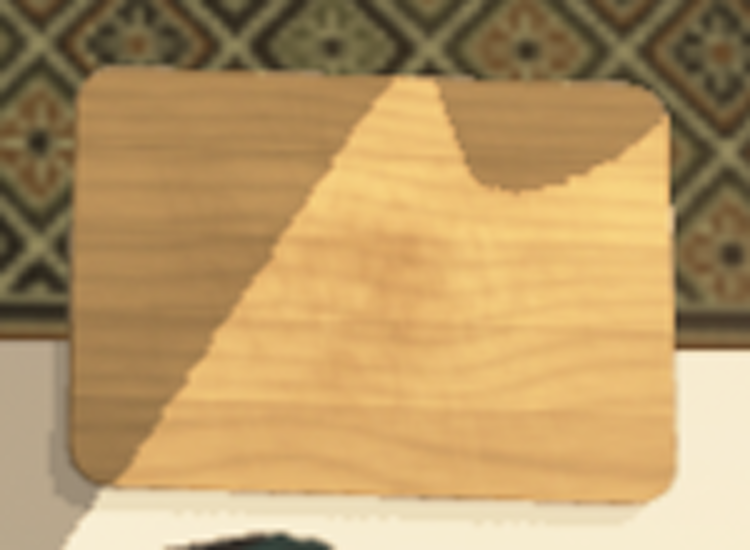

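```bash
cat > h.py <<'E'
import numpy as np
from scipy.spatial.transform import Rotation as R
from station import manip
def ray(n,px,z,c=None):
    c=c or manip.get_calibration(n)
    f=210/np.tan(np.radians(c["vertical_fov"]/2))
    d=R.from_quat(c["rotation"]).apply([(px[0]-c["cx"])/f,(px[1]-c["cy"])/f,1])
    e=np.array(c["eye"]); return e+d*(z-e[2])/d[2]
def proj(n,p,c=None):
    c=c or manip.get_calibration(n)
    f=210/np.tan(np.radians(c["vertical_fov"]/2))
    q=R.from_quat(c["rotation"]).inv().apply(np.array(p,float)-c["eye"])
    return np.array([c["cx"],c["cy"]])+f*q[...,:2]/q[...,2:]
E
python3 - <<'E'
from h import *
np.set_printoptions(precision=1,suppress=True)
P=lambda x,y:((x+.5)/4.8-.5+95,(y+.5)/4.8-.5+195)
for n,p,z in [("BL",(177,40),74),("BR",(765,210),74),("FL",(67,362),74),("FR?",(675,530),74),("coverB",(368,97),74),("coverF",(268,420),74),
 ("tip",(642,312),26),("neck",(557,298),26),("bar",(345,250),30)]:
    print(n,ray("top",P(*p),z))
P=lambda x,y:((x+.5)/5-.5+300,(y+.5)/5-.5+200)
b=[ray("top",P(*p),20) for p in [(78,66),(670,84),(677,504),(68,486)]]
print(np.array(b),np.mean(b,0))
for n,p in (("mug",(131,167)),("salt",(257,165)),("pep",(305,165))): print(n,ray("top",p,80))
E
```

```text
BL [586.7 331.7  74. ]
BR [504.6  33.4  74. ]
FL [424.3 374.7  74. ]
FR? [347.   73.6  74. ]
coverB [558.9 234.   74. ]
coverF [397.4 274.4  74. ]
tip [457.6  97.4  26. ]
neck [464.2 141.3  26. ]
bar [486.9 250.6  30. ]
[[ 579.3 -117.2   20. ]
 [ 574.5 -416.2   20. ]
 [ 365.3 -410.6   20. ]
 [ 370.1 -112.3   20. ]] [ 472.3 -264.1   20. ]
mug [675.1 337.2  80. ]
salt [684.9  29.8  80. ]
pep [686.7 -87.7  80. ]
```

```bash
cat >> h.py <<'E'
C=np.array([464.5,204.,0]); U=np.array([.262,.965,0]); X=np.array([.965,-.262,0]); Z=np.array([0,0,1.])
def cw(x,y,z): return C+X*x+U*y+Z*z
def tool(pinax, lean, flip=1):
    """pinax: horizontal dir (to +y end of pin); lean>0: body leans to pin's +y side. quaternion"""
    a=np.array(pinax,float); a/=np.linalg.norm(a)
    z=-(np.cos(lean)*Z+np.sin(lean)*a)
    y=np.cross(Z,a)*flip
    return R.from_matrix(np.c_[np.cross(y,z),y,z])
def tcp(g,rot): return np.array(g)+5*rot.apply([0,0,1])
E
python3 - <<'E'
from h import *
import cv2
for flip in (1,-1):
    for lean in (-.21,.1):
        r=tool([.2,.98,0],lean,flip)
        print(flip,lean,[None if q is None else np.round(q,2) for q in [manip.solve_ik(tcp(p,r),r.as_quat()) for p in (cw(13,-15,33),cw(13,-15,200))]])
    for ang in (0,30,60,90,-30,-60):
        r=tool([np.sin(np.radians(ang)),np.cos(np.radians(ang)),0],0,flip)
        q=manip.solve_ik(tcp([472,-264,170],r),r.as_quat()); print(flip,ang,None if q is None else np.round(q,2))
E
```

```text
1 -0.21 [array([ 0.1 ,  0.32, -0.54,  0.64,  0.2 , -1.27]), array([ 0.1 ,  0.18, -0.24,  1.09,  0.2 , -1.27])]
1 0.1 [array([ 0.27,  0.4 , -0.38,  0.83, -0.09, -1.1 ]), array([ 0.27,  0.28, -0.08,  1.25, -0.09, -1.1 ])]
1 0 [-0.66  0.31 -0.12  1.14  0.   -2.23]
1 30 [-0.66  0.31 -0.12  1.14  0.   -1.71]
1 60 [-0.66  0.31 -0.12  1.14  0.   -1.18]
1 90 [-0.66  0.31 -0.12  1.14  0.   -0.66]
1 -30 [-0.66  0.31 -0.12  1.14  0.   -2.76]
1 -60 [-0.66  0.31 -0.12  1.14  0.    3.  ]
-1 -0.21 [array([ 0.1 ,  0.32, -0.54,  0.64,  0.2 ,  1.87]), array([ 0.1 ,  0.18, -0.24,  1.09,  0.2 ,  1.87])]
-1 0.1 [array([ 0.27,  0.4 , -0.38,  0.83, -0.09,  2.04]), array([ 0.27,  0.28, -0.08,  1.25, -0.09,  2.04])]
-1 0 [-0.66  0.31 -0.12  1.14  0.    0.91]
-1 30 [-0.66  0.31 -0.12  1.14  0.    1.43]
-1 60 [-0.66  0.31 -0.12  1.14  0.    1.96]
-1 90 [-0.66  0.31 -0.12  1.14  0.    2.48]
-1 -30 [-0.66  0.31 -0.12  1.14  0.    0.39]
-1 -60 [-0.66  0.31 -0.12  1.14  0.   -0.14]
```

```bash
python3 - <<'E'
from h import *
import cv2
r=tool([.2,.98,0],-.21,-1)
manip.move_to(tcp(cw(8,-15,190),r),r.as_quat())
c=manip.get_calibration("wrist"); a=manip.camera("wrist")
import pickle; pickle.dump(c,open("w1.pkl","wb"))
cv2.imwrite("pics/w1.png",a[:,:,::-1]); print(manip.current_clock(), manip.current_tcp_pos())
E
```

```text
2.6583 [468.83092327 187.883962   185.11030768]
```

View pics/w1.png

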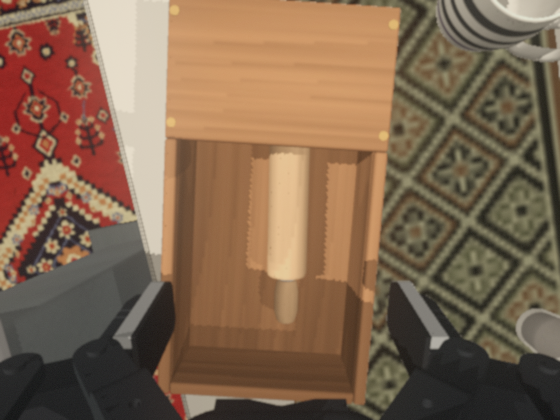

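The wrist view shows the crate with the pin's barrel midline running from (288.5,150) to (286.5,275) and the handle end at (287,324). The cover edge runs from (166,137) to (386,150).

```bash
python3 - <<'E'
from h import *
import pickle
np.set_printoptions(precision=1,suppress=True)
c=pickle.load(open("w1.pkl","rb"))
def loc(p): d=p-C; return np.array([d@X,d@U,d[2]])
for n,p,z in [("cover edge",(276,144),74),("bar top",(288.5,155),26),("barend",(286.5,278),30),("tip",(287,324),28),("coverL",(166,137),74),("coverR",(386,150),74),("backL nail",(174,10),74),("nearL out",(161,396),74),("nearR out",(364,404),74)]:
    w=ray("wrist",p,z,c); print(n,w,loc(w))
E
```

```text
cover edge [479.1 253.5  74. ] [ 1.1 51.6 74. ]
bar top [488.2 245.7  26. ] [12.  46.4 26. ]
barend [464.4 137.9  30. ] [ 17.2 -63.8  30. ]
tip [456.   94.6  28. ] [  20.5 -107.8   28. ]
coverL [399.  275.3  74. ] [-81.8  51.6  74. ]
coverR [559.6 232.4  74. ] [84.4 52.3 74. ]
backL nail [425.9 362.6  74. ] [-78.8 142.9  74. ]
nearL out [346.9  74.9  74. ] [ -79.7 -155.4   74. ]
nearR out [506.9  34.8  74. ] [  85.3 -152.1   74. ]
```

```bash
python3 - <<'E'
from h import *
import cv2
r=tool([.208,.978,0],-.21,-1)
g=cw(11,-15,33)
manip.move_to(tcp(cw(11,-15,120),r),r.as_quat())
manip.move_l(tcp(g,r),r.as_quat(),100)
print(manip.current_tcp_pos()-tcp(g,r),manip.current_ft_force())
manip.close(60)
print(manip.current_opening(),manip.current_ft_force(),manip.current_tcp_pos(),manip.current_clock())
cv2.imwrite("pics/w2.png",manip.camera("wrist")[:,:,::-1])
cv2.imwrite("pics/s2.png",cv2.resize(manip.camera("side")[180:380,180:420,::-1],None,fx=3,fy=3))
E
```

```text
[0.49042511 0.0714717  0.6623393 ] [-0.2495283  -0.68144553  0.47937421]
-0.1688821284127703 [ 0.58925883 -1.55099539 10.55489406] [472.33201374 187.82445469  28.88088669] 4.825
```

View pics/w2.png

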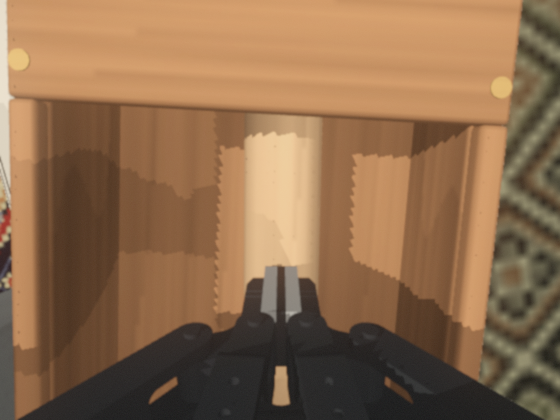

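The fingers closed completely (opening −0.2) and sit on top of the pin, so the grasp failed. I'll look at the side view before trying again.

View pics/s2.png

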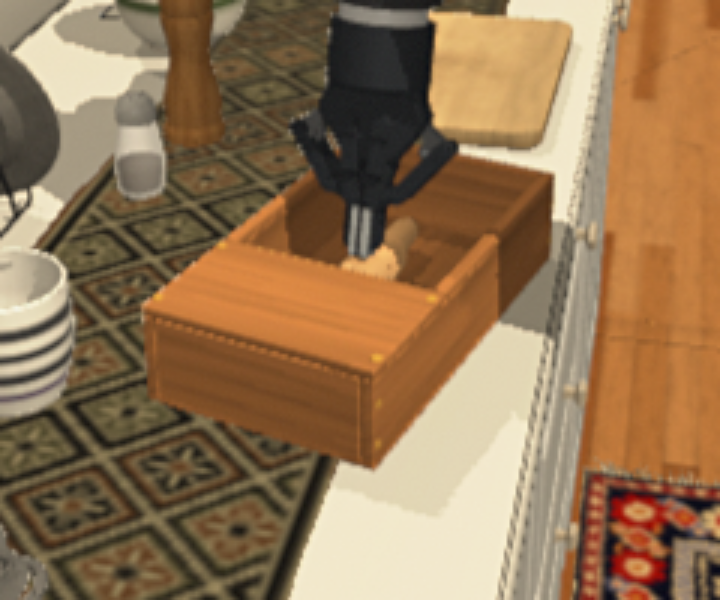

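```bash
python3 - <<'E'
from h import *
import cv2
manip.let_go()
r=tool([.208,.978,0],-.21,-1)
print(manip.current_ft_force(),manip.current_tcp_pos())
cv2.imwrite("pics/w3.png",manip.camera("wrist")[:,:,::-1])
manip.move_l(tcp(cw(11,-15,120),r),r.as_quat(),150)
import pickle;pickle.dump(manip.get_calibration("wrist"),open("w4.pkl","wb"))
cv2.imwrite("pics/w4.png",manip.camera("wrist")[:,:,::-1])
print(manip.current_ft_force(),manip.current_clock())
E
```

```text
[ 0.24938955  0.31231916 -0.57637049] [471.3734673  187.65955288  28.09578235]
[0.43100252 0.0133855  0.01543687] 6.5417
```

View pics/w3.png

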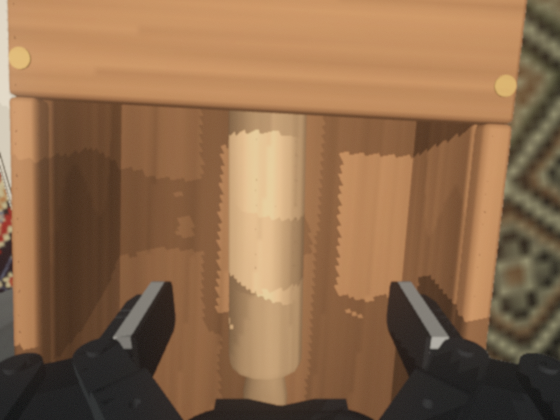

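View pics/w4.png

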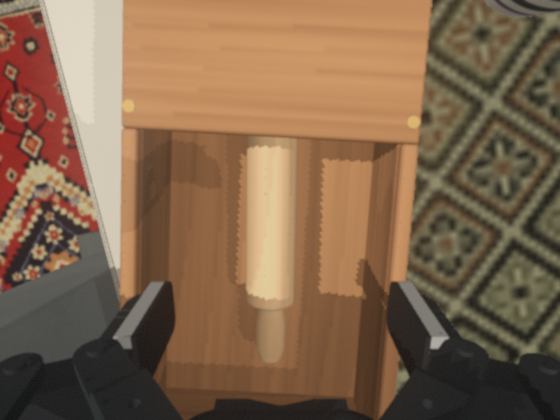

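```bash
python3 - <<'E'
from h import *
import pickle
np.set_printoptions(precision=1,suppress=True)
c=pickle.load(open("w4.pkl","rb"))
def loc(p): d=p-C; return np.array([d@X,d@U,d[2]])
for n,p,z in [("bar top",(271.5,145),26),("barend",(270,303),26),("tip",(270,362),26),("coverL",(125,127),74),("coverR",(416,143),74)]:
    w=ray("wrist",p,z,c); print(n,w,loc(w))
# finger pad tips
f=210/np.tan(np.radians(c["vertical_fov"]/2))
rot=R.from_quat(manip.current_tcp_rot());t=manip.current_tcp_pos()
for off in (0,5,10,14,): print(off,proj("wrist",t+rot.apply([[0,-42,off],[0,42,off]]),c))
E
```

```text
bar top [478.4 251.3  26. ] [ 1.  49.3 26. ]
barend [453.4 140.9  26. ] [  5.8 -63.8  26. ]
tip [443.9  97.   26. ] [   8.2 -108.7   26. ]
coverL [400.2 274.5  74. ] [-80.5  51.2  74. ]
coverR [558.9 231.6  74. ] [83.9 51.3 74. ]
0 [[191.3 267.2]
 [368.2 267.1]]
5 [[193.6 262.6]
 [365.9 262.5]]
10 [[195.9 258.2]
 [363.7 258.1]]
14 [[197.6 254.9]
 [362.  254.8]]
```

```bash
python3 - <<'E'
from h import *
import cv2
r=tool([.212,.977,0],-.05,-1)
g=cw(3.7,-15,0)
q=r.as_quat()
def at(z): t=tcp(g,r); t[2]=z; return t
manip.move_to(at(100),q)
manip.move_l(at(21),q,100)
print(manip.current_tcp_pos(),manip.current_ft_force())
manip.close(40)
print(manip.current_opening(),manip.current_ft_force(),manip.current_tcp_pos(),manip.current_clock())
cv2.imwrite("pics/w5.png",manip.camera("wrist")[:,:,::-1])
E
```

```text
[464.60823985 188.74099167  21.5101752 ] [-0.80454421 -0.22947262  0.29457477]
20.76558805106336 [-4.19144327 -2.37877209 22.74372023] [464.92904639 188.87458755  22.21250749] 8.4333
```

View pics/w5.png

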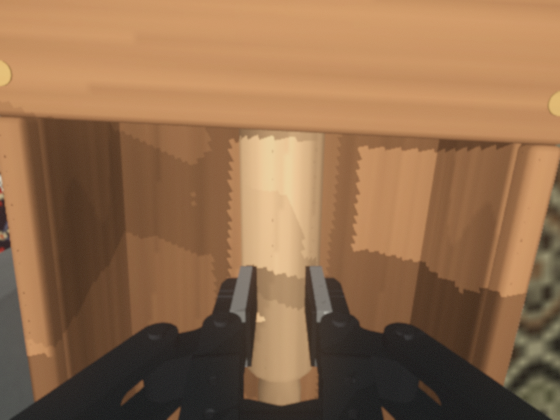

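```bash
python3 - <<'E'
from h import *
np.set_printoptions(precision=1,suppress=True)
c=manip.get_calibration("wrist")
rot=R.from_quat(manip.current_tcp_rot());t=manip.current_tcp_pos()
print(t,manip.current_joint_positions())
for off in (-30,-20,-10,0,14): print(off,proj("wrist",t+rot.apply([[0,-10.4,off],[0,10.4,off]]),c))
print(rot.inv().apply(np.array(c["eye"])-t), (rot.inv()*R.from_quat(c["rotation"])).as_matrix())
def loc(p): d=p-C; return np.array([d@X,d@U,d[2]])
print(loc(t), loc(ray("wrist",(281,378),26,c)))
E
```

```text
[464.9 188.9  22.2] [ 0.2  0.4 -0.5  0.7  0.   2. ]
-30 [[254.  301.5]
 [306.4 301.4]]
-20 [[255.6 288.7]
 [304.8 288.7]]
-10 [[257.  277.4]
 [303.4 277.4]]
0 [[258.3 267.4]
 [302.2 267.4]]
14 [[259.8 255. ]
 [300.6 255. ]]
[  78.9    0.1 -158.5] [[-0.  -1.  -0.3]
 [ 1.  -0.   0. ]
 [-0.  -0.3  1. ]]
[  4.4 -14.5  22.2] [  7.8 -73.1  26. ]
```

The reported tip position disagrees with what the wrist picture and the contact show: the fingertips appear about 30 mm farther back. I'll check this with the gripper open, using the side and top cameras.

```bash
python3 - <<'E'
from h import *
import cv2
np.set_printoptions(precision=1,suppress=True)
manip.let_go()
t=manip.current_tcp_pos(); q=manip.current_tcp_rot()
manip.move_l(t+[0,0,90],None,200)
t=manip.current_tcp_pos(); rot=R.from_quat(manip.current_tcp_rot())
a=manip.camera("side")[:,:,::-1].copy(); w=manip.camera("wrist")[:,:,::-1]
p0=proj("side",t+rot.apply([[0,0,14],[0,0,0],[0,0,-20],[0,-42,1],[0,42,1]]));print(t,p0)
o=np.array([200,130]);s=4
b=cv2.resize(a[130:270,200:380],None,fx=s,fy=s,interpolation=cv2.INTER_CUBIC)
for p in p0: cv2.circle(b,tuple(int(v) for v in (p-o+.5)*s),3,(0,0,255),-1)
cv2.imwrite("pics/s6.png",b);cv2.imwrite("pics/w6.png",w);print(manip.current_clock())
E
```

```text
[463.9 188.8 110.3] [[302.6 245.5]
 [302.7 239.4]
 [302.9 230.7]
 [321.2 243.4]
 [284.8 236.4]]
9.8333
```

View pics/s6.png

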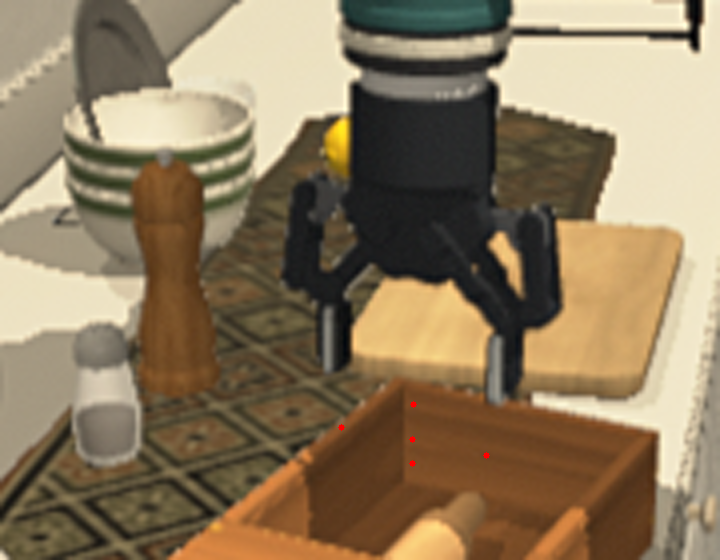

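View pics/w6.png

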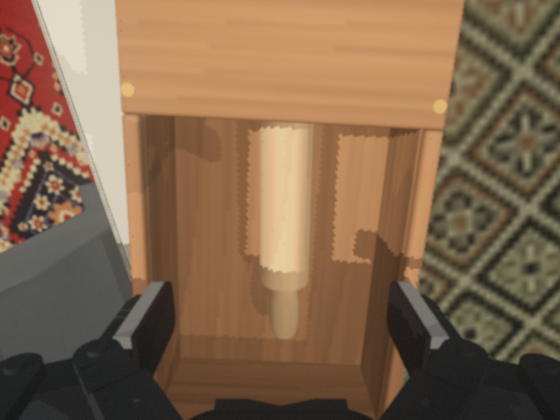

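The side view confirms it. The real tips are at (338,370) and (497,402) in the crop, about 31 mm behind the stated place (red dots). I'll shift the tool offset by 31 mm and grasp again, watching the force.

```bash
cat >> h.py <<'E'
D=36.
def tcp(g,rot): return np.array(g)+D*rot.apply([0,0,1])
def loc(p): d=p-C; return np.array([d@X,d@U,d[2]])
E
python3 - <<'E'
from h import *
import cv2
np.set_printoptions(precision=2,suppress=True)
c=manip.get_calibration("wrist")
P=[loc(ray("wrist",p,26,c)) for p in [(287.5,128),(285,283),(285,339)]]; print(P)
k=np.polyfit([p[1] for p in P],[p[0] for p in P],1); gx=np.polyval(k,-15); print(k,gx)
ax=U+k[0]*X
r=tool(ax,-.05,-1); q=r.as_quat()
g=cw(gx,-15,0)
def at(z): return tcp(g+[0,0,z],r)
manip.move_to(at(90),q)
for z in (60,40,33,29.5):
    manip.move_l(at(z),q,100); print(z,manip.current_ft_force())
    if abs(manip.current_ft_force()[2])>8: break
else:
    manip.close(40)
print(manip.current_opening(),manip.current_ft_force(),manip.current_tcp_pos(),manip.current_clock())
cv2.imwrite("pics/w7.png",manip.camera("wrist")[:,:,::-1])
E
```

```text
[array([ 4.39, 46.1 , 26.  ]), array([  8.72, -63.76,  26.  ]), array([  11.24, -110.2 ,   26.  ])]
[-0.04  6.28] 6.927789339293573
60 [-0.19  0.48  0.06]
40 [0.09 0.1  0.58]
33 [-9.33 -1.44 28.68]
85.69253731924354 [-9.33 -1.44 28.68] [469.5  189.68  -0.5 ] 11.225
```

View pics/w7.png

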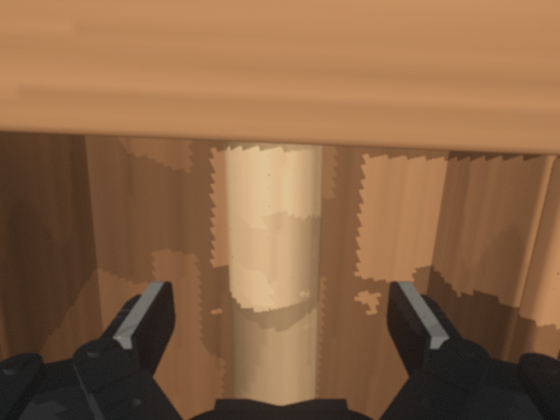

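At 33 mm I got a 29 N contact. The gripper's outer knuckles, about 155 mm wide when open, are resting on the crate's side rims (150 mm inside). They should pull in as the jaws close. So I'll back off slightly, close gently here where the tips drop just below the pin's widest line, then slide further down.

```bash
python3 - <<'E'
from h import *
import cv2
np.set_printoptions(precision=2,suppress=True)
k=-.04
ax=U+k*X
r=tool(ax,-.05,-1); q=r.as_quat()
g=cw(4.5,-15,0)
def at(z): return tcp(g+[0,0,z],r)
manip.move_l(at(36.5),q,50); print(manip.current_ft_force(),manip.current_tcp_pos())
manip.close(20)
print(manip.current_opening(),manip.current_ft_force(),manip.current_tcp_pos(),manip.current_clock())
cv2.imwrite("pics/w8.png",manip.camera("wrist")[:,:,::-1])
E
```

```text
[-0.82  0.06  0.56] [465.76 190.22   1.23]
34.98439800237481 [0.09 0.19 1.37] [465.36 190.07   0.52] 12.0333
```

View pics/w8.png

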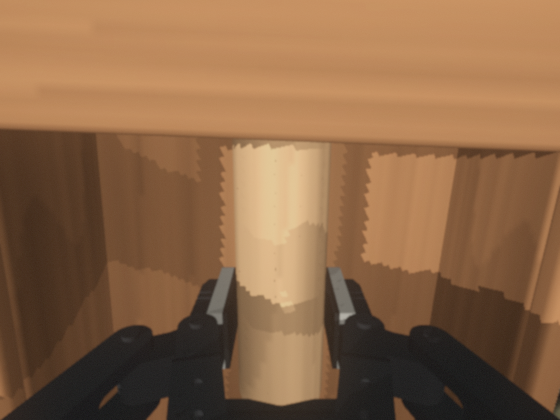

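It now grips at 35 mm opening, with both pads beside the barrel (edges at columns 235 and 328) and a force near 0. I'll push down in small steps for a deeper grip.

```bash
python3 - <<'E'
from h import *
np.set_printoptions(precision=2,suppress=True)
t=manip.current_tcp_pos()
for d in (2,4,6,8,10):
    manip.move_l(t-[0,0,d],None,40); f=manip.current_ft_force(); print(d,f,manip.current_opening(),manip.current_tcp_pos()[2])
    if f[2]>22: break
manip.close(90)
print(manip.current_opening(),manip.current_ft_force(),manip.current_tcp_pos(),manip.current_clock())
E
```

```text
2 [-3.17 -1.4  16.53] 34.943151812018385 -0.7416683948713171
4 [-3.04 -0.86 22.29] 35.19325403608531 -2.4002421069277204
33.46150733378152 [-6.05 -1.6  30.18] [466.23 190.39  -2.04] 12.8
```

```bash
python3 - <<'E'
from h import *
import cv2
np.set_printoptions(precision=2,suppress=True)
manip.close(20)
t=manip.current_tcp_pos();print(manip.current_opening(),manip.current_ft_force(),t)
for d in (1.5,3,4.5,6,7.5,9,10.5):
    manip.move_l(t-[0,0,d],None,40); f=manip.current_ft_force(); print(d,f,manip.current_opening(),manip.current_tcp_pos()[2])
    if f[2]>34: break
print(manip.current_clock())
cv2.imwrite("pics/w9.png",manip.camera("wrist")[:,:,::-1])
E
```

```text
33.20467588568408 [-6.1  -1.34 29.96] [466.24 190.38  -2.03]
1.5 [-10.47  -3.53  36.36] 33.61783672419832 -2.0828591704471213
13.2667
```

View pics/w9.png

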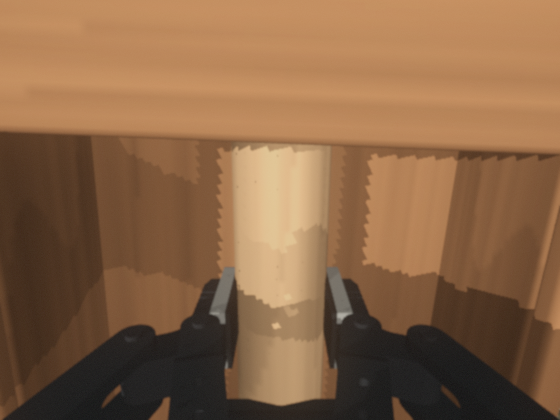

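```bash
python3 - <<'E'
from h import *
import cv2
a=manip.camera("side")[150:290,210:370,::-1]
cv2.imwrite("pics/s9.png",cv2.resize(a,None,fx=4.2,fy=4.2,interpolation=cv2.INTER_CUBIC))
a=manip.camera("top")[190:310,95:260,::-1]
cv2.imwrite("pics/t9.png",cv2.resize(a,None,fx=4.5,fy=4.5,interpolation=cv2.INTER_CUBIC))
E
```

```text
(no output)
```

View pics/s9.png

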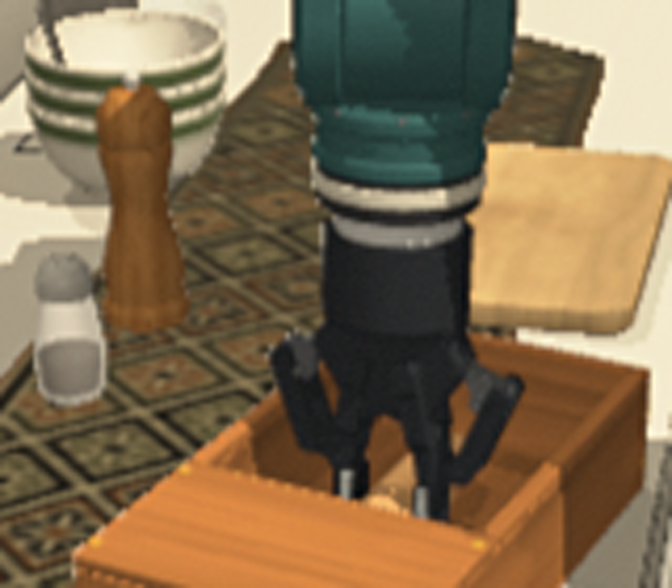

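View pics/t9.png

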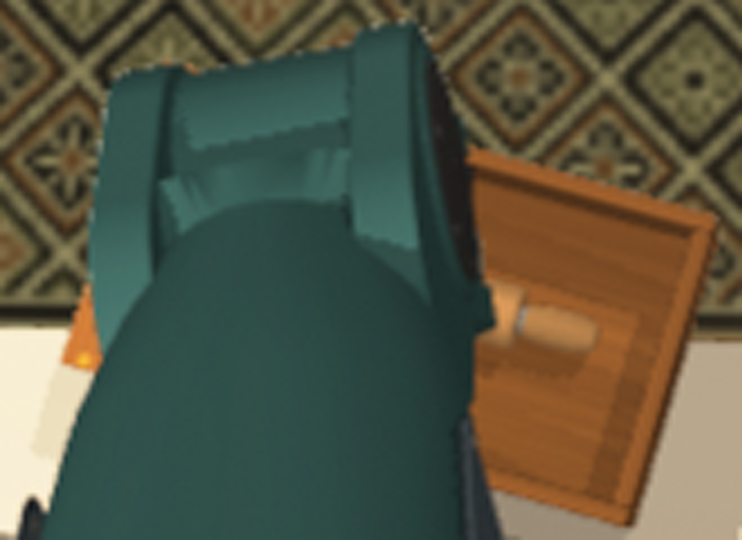

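The side view shows both fingers straddling the barrel, and the top view shows the near handle lying undisturbed in the open end. I'll relieve the load, grip firmly and test with a small lift.

```bash
cat >> h.py <<'E'
AX=U-.04*X; AX=AX/np.linalg.norm(AX); LAT=np.cross(AX,Z)
def rigid(t0,r0,c0,a,dc):
    """pin tilted by a (near end up) about its middle c0, then moved by dc"""
    Q=R.from_rotvec(-a*LAT)   # checked: near end up for a>0
    return c0+dc+Q.apply(t0-c0), (Q*r0)
if __name__=="__main__":
    print(R.from_rotvec(-.3*LAT).apply(-AX))
E
python3 h.py; python3 - <<'E'
from h import *
import cv2,pickle
np.set_printoptions(precision=2,suppress=True)
t=manip.current_tcp_pos()
manip.move_l(t+[0,0,1.0],None,40);print(manip.current_ft_force(),manip.current_tcp_pos())
manip.close(110)
t=manip.current_tcp_pos();print(manip.current_opening(),manip.current_ft_force(),t)
pickle.dump((t,manip.current_tcp_rot()),open("g.pkl","wb"))
manip.move_l(t+[0,0,8],None,60)
print(manip.current_opening(),manip.current_ft_force(),manip.current_tcp_pos(),manip.current_clock())
cv2.imwrite("pics/w10.png",manip.camera("wrist")[:,:,::-1])
E
```

```text
[-0.21326561 -0.931228    0.29552021]
[ 0.54 -0.25 -2.57] [466.14 190.33  -1.18]
32.70357871156548 [-0.13  0.83 -1.79] [466.08 190.32  -1.37]
32.71024384100718 [-0.15  0.64 -0.84] [466.38 190.4    7.  ] 14.1583
```

View pics/w10.png

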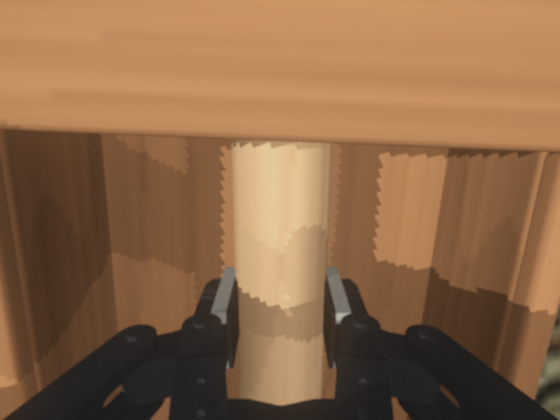

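The pin lifts with the gripper: the barrel stays fixed between the pads while the floor recedes, and the opening holds at 32.7. Next I'll tilt it.

```bash
python3 - <<'E'
from h import *
import cv2,pickle
np.set_printoptions(precision=2,suppress=True)
t0,q0=pickle.load(open("g.pkl","rb")); r0=R.from_quat(q0); c0=cw(6,12,26)
for a,dz in ((.1,14),(.2,21),(.3,27)):
    p,r=rigid(t0,r0,c0,a,[0,0,dz])
    manip.move_l(p,r.as_quat(),60); f=manip.current_ft_force()
    print(a,f,manip.current_moment(),manip.current_opening())
    if np.linalg.norm(f)>15: break
print(manip.current_clock())
cv2.imwrite("pics/w11.png",manip.camera("wrist")[:,:,::-1])
a=manip.camera("side")[150:290,210:370,::-1]
cv2.imwrite("pics/s11.png",cv2.resize(a,None,fx=4.2,fy=4.2,interpolation=cv2.INTER_CUBIC))
E
```

```text
0.1 [-0.45  0.92 -1.61] [-0.01 -0.02 -0.03] 32.48726331462727
0.2 [-1.01 -0.4  -1.37] [ 0.11 -0.05  0.01] 32.94839929115312
0.3 [-0.05 -0.35 -2.  ] [ 0.27 -0.04 -0.  ] 32.86447056363601
15.1333
```

View pics/w11.png

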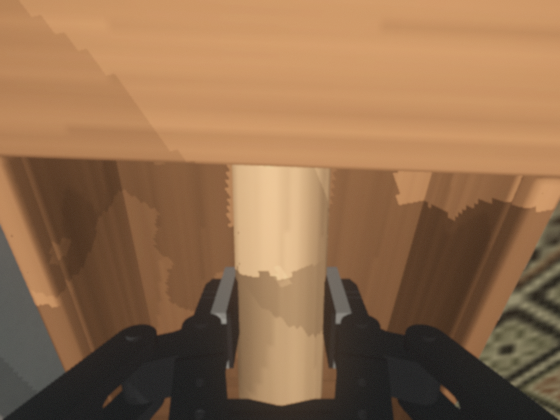

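View pics/s11.png

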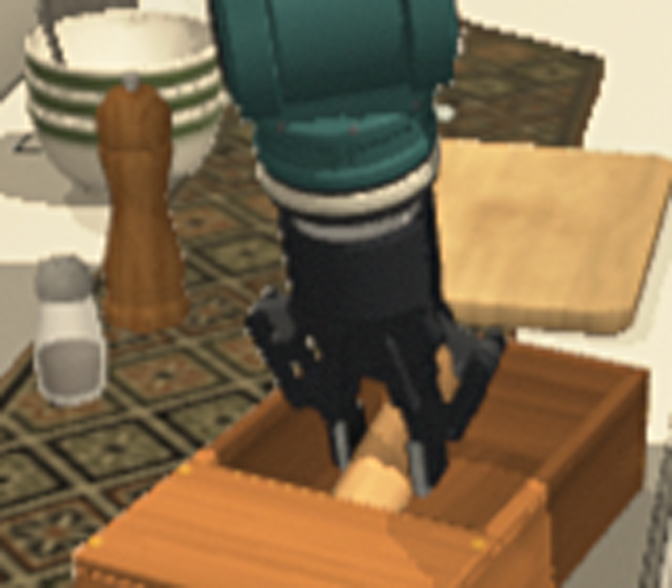

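The pin is tilted and held, with −2.0 N on the wrist (its weight) and no contact. Next I'll slide it out along its axis, then lift.

```bash
python3 - <<'E'
from h import *
import cv2,pickle
np.set_printoptions(precision=2,suppress=True)
t0,q0=pickle.load(open("g.pkl","rb")); r0=R.from_quat(q0); c0=cw(6,12,26)
a=.3; d=-(np.cos(a)*AX-np.sin(a)*Z); ok=1
for s in (35,70,108):
    p,r=rigid(t0,r0,c0,a,np.array([0,0,27])+s*d)
    manip.move_l(p,r.as_quat(),80); f=manip.current_ft_force()
    print(s,f,manip.current_moment(),manip.current_opening())
    if np.linalg.norm(f)>15: ok=0;break
if ok:
    p,r=rigid(t0,r0,c0,a,np.array([0,0,27+90])+s*d)
    manip.move_l(p,r.as_quat(),100); print(manip.current_ft_force(),manip.current_tcp_pos())
    manip.dwell(.2)
print(manip.current_clock())
cv2.imwrite("pics/w12.png",manip.camera("wrist")[:,:,::-1])
cv2.imwrite("pics/s12.png",manip.camera("side")[:,:,::-1])
E
```

```text
35 [-0.52  0.34 -1.83] [ 0.3  -0.08 -0.01] 33.049376898513046
70 [ 0.35  0.27 -1.93] [ 0.21 -0.02  0.06] 32.96582313518424
108 [-0.49 -0.66 -2.15] [ 0.25 -0.04 -0.03] 32.8110490294482
[-0.27  1.29 -2.56] [441.16  82.92 155.57]
18.275
```

View pics/w12.png

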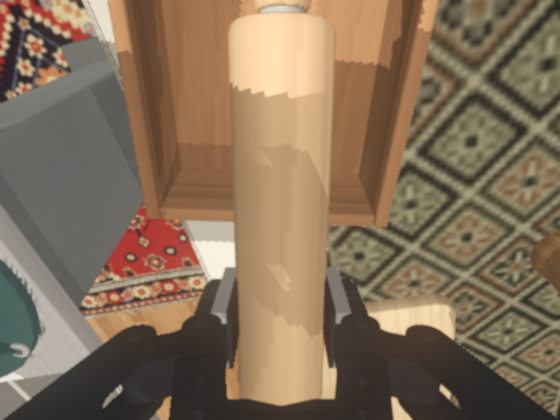

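View pics/s12.png

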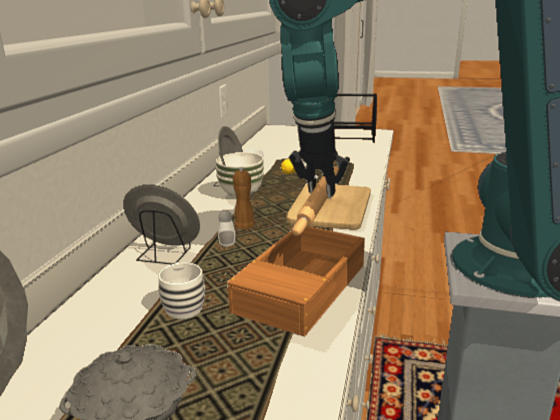

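The pin is out and clear of the rim, held at the pads with its cover end pointing back at the crate (side view 300,225). I'll level it and carry it over the board.

```bash
python3 - <<'E'
from h import *
import cv2,pickle
np.set_printoptions(precision=2,suppress=True)
t0,q0=pickle.load(open("g.pkl","rb")); r0=R.from_quat(q0); c0=cw(6,12,26)
v=r0.inv().apply(c0-t0); axt=r0.inv().apply(AX)
cc=np.array([0,0,117])+c0-108*(np.cos(.3)*AX-np.sin(.3)*Z)
cc[2]=190
manip.move_l(cc-r0.apply(v),q0,120)
yaw=np.arctan2(AX[0],AX[1]); r=R.from_euler('z',yaw)*r0
print(r.apply(axt))
tgt=np.array([472.3,-264.1,150.])
manip.move_to(tgt+[0,0,30]-r.apply(v),r.as_quat())
manip.move_l(tgt-r.apply(v),r.as_quat(),80)
manip.dwell(.3)
print(manip.current_ft_force(),manip.current_opening(),manip.current_tcp_pos(),manip.current_clock())
pr=np.array([tgt+s*r.apply(axt) for s in(-120,-75,75,120)])
print(proj("side",pr),proj("top",pr))
for n in("side","top","wrist"): cv2.imwrite(f"pics/{n}13.png",manip.camera(n)[:,:,::-1])
a=cv2.imread("pics/side13.png")[110:260,240:420]
cv2.imwrite("pics/sc13.png",cv2.resize(a,None,fx=4,fy=4,interpolation=cv2.INTER_CUBIC))
E
```

```text
[-0.  1. -0.]
[ 0.09  0.96 -2.17] 32.670120688801724 [ 470.55 -289.    122.95] 21.0667
[[336.71 148.02]
 [334.63 152.06]
 [326.87 167.19]
 [324.25 172.31]] [[438.39 250.54]
 [418.37 250.25]
 [351.55 249.31]
 [331.48 249.03]]
```

View pics/sc13.png

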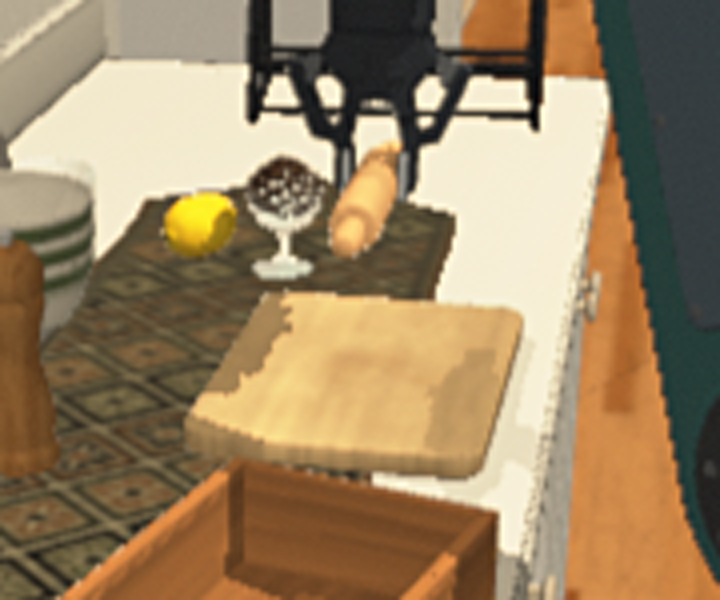

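View pics/top13.png

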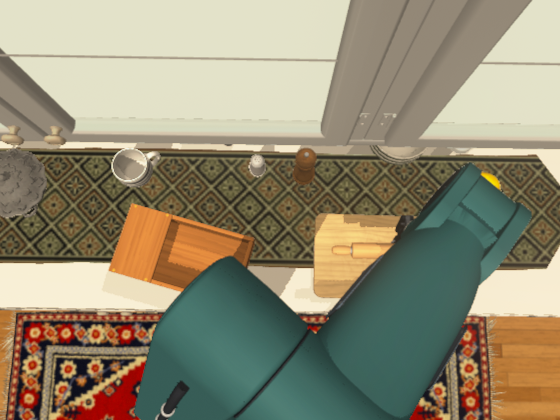

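View pics/wrist13.png

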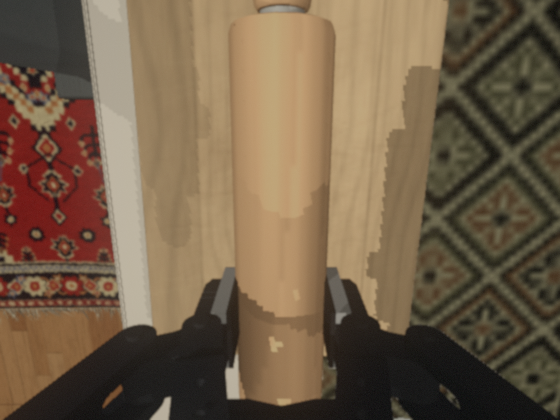

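The side view puts the pin ends at (326.5,172.5) and (337.5,146), against predictions of (324,172) and (337,148). The top view puts the cover end at (333,250), against (331.5,249). The pin is level over the board centre, and the board, mug, salt and pepper are where they started.

```bash
python3 - <<'E'
from h import *
print(manip.current_qd(),manip.current_clock()); manip.sign_off()
E
```

```text
[ 1.25493475e-03  1.01880244e-04  3.87026528e-05  9.40301996e-04
 -8.25606912e-04 -1.97379935e-04] 21.2167
the job is handed in; nothing more can be done
```

I took the rolling pin out of the crate and handed the job in at 21.2 s, with the pin held still over the chopping board. I tilted it 0.3 rad with the near end up, slid it out along its axis, lifted it, levelled it and carried it across. `sign_off` reports no verdict, so the end state rests on my own checks.

**Last checks:**
- **Pin position:** its middle is estimated at about (472, −264, 150) mm, over the middle of the board as measured from the first top picture. The ends seen in the side and top views lie within about 2.5 px of where a level pin there should appear, a few millimetres.
- **Grip:** the wrist force is −2.2 N vertically, which matches the pin's weight. The opening held steady at 32.7 mm with a 110 N grip.
- **Other objects:** by eye, the board, mug, salt shaker and pepper mill show no movement in the final top view.

**What failed or disagreed:**
- **Two failed grasps:** the first two closed on top of the barrel. The camera images put the real fingertips about 31 mm farther back than stated, so I corrected for that.
- **Contact with the crate:** on the next descent the wrist read a contact of about 29 N, probably the open gripper's knuckles on the crate's side rims. Pressing down for a deeper grip then read up to 36 N. Both stayed under the 40 N limit.
- **Opening reading:** the gripper reads 32.7 mm on a 36 mm barrel. I never settled why; either the pads compress or they hold slightly off the widest line. The pin showed no slip.

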